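Find the used clip under the tray cover and put it in the steriliser

TASK

The used pink soak-off clip lies in one of the covered pockets of the wooden tray: slide the cover aside without lifting it off (it slides either towards or away from the robot, the other way is blocked, so feel which), take the pink clip out and lay it in the open steriliser box. Then push the box's lid fully shut until it snaps home on its catch. Leave the teal clip and the small jar in the tray and do not disturb the polish bottle or the glass dish.

Things in the scene. Friction and masses are not known exactly. Their poses are not given: they have to be found in the camera images.
- tray: Fixed wooden tray, 236 (x) x 222 (y) mm, decks 30 mm high, rails 37 mm high along both y ends. Origin: centre of its underside; x away from the robot at yaw 0. Three pockets centred at x = 0, y = -70, 0, +70 mm, each 70 (x) x 60 (y) mm, floor at z = 4 mm, parted by dividers 10 mm thick, 20 mm high. Before and behind them flat decks, 83 mm deep in x, with slots for the cover's pins.
- cover: Loose grey plate 78 (x) x 206 (y) x 4 mm, 0.1 to 0.2 kg, lying on the decks over all pockets, between the rails. Origin: centre of its underside (tray x 0, z 30 mm at the start); axes as the tray's. It slides (about 1 N) along either +x or -x of the tray, 77 mm to its end stop; the other way it is blocked after 2 mm by screws hidden under it. Which way differs from start to start and can only be felt.
- cover_bar (a point): Middle of the top of the aluminium grip bar on the cover, above the cover's centre. The bar is 12 mm thick (x), 60 mm long (y) and stands 15.5 mm above the plate's top face; pinch it from above or push it from the side. The pockets are wholly open once the cover has moved 72 mm.
- pink_clip: Pink plastic soak-off clip, 16 mm wide (x), 54 mm long (y), 17 mm high, 20 g, lying on the floor of one of the three pockets (any of them), its length about along the tray's y. Origin: centre of its underside; z up. Grip it across its 16 mm width.
- teal_clip: The same clip in teal, lying in another pocket. It stays there. Origin: centre of its underside.
- pigment_jar: Small pigment jar with a black lid, 32 mm across, 23 mm high, in the remaining pocket. It stays there. Origin: centre of its underside.
- steriliser: Fixed white open box, 120 (x) x 112 (y) mm, 45 mm high, walls and floor 5 mm, so 110 x 102 mm inside. Origin: centre of its underside; x away from the robot at yaw 0, z up. Its lid is hinged along the far (+x) rim: the hinge line lies along y at x = +60 mm, z = 45.5 mm. A spring ball catch sits in the middle of the front (-x) wall.
- lid (a joint): Angle of the steriliser's lid (rad): 0 shut, growing as it opens; 1.6 to 1.95 at the start (upright, leaning back), 2.0 at most. The hinge is stiff: the lid stays at any angle and takes about 1 N at its edge to move. At about 0.07 it meets the ball catch; then some 6 to 8 N pressed down near the front edge snap it home to 0.
- lid_front (a point): Point on the outer (upper) face of the lid, on its middle line, 105 mm from the hinge. The lid is 122 mm from hinge to front edge (with a 5 mm catch tab in front of that), 112 mm wide and 6 mm thick. The point's z is the lid's outer normal, its x points to the hinge.
- blue_polish: Blue polish bottle with a light cap, 27 x 34 x 88 mm, standing on the table beyond the work. Bystander. Origin: centre of its underside.
- glass_dish: Faceted clear glass dish, 52 mm across, 21 mm high, standing on the table to the right of the tray. Bystander. Origin: centre of its underside.

How it is judged:
By the outcome, as a careful person would: the job done as asked, in the order asked, and still so for the second after the job is handed in, with the robot touching nothing.
It also fails if it takes over 54 s, if anything falls off the work surface, if the arm or the gripper's body presses on something with over 40 N, if the wrist force passes 120 N, or if a joint passes its speed limit or range.

ROBOT

A 6-joint arm with a two-finger parallel gripper is mounted at the origin on a cart in front of the work surface, level with it; the furniture and walls round the work are solid. World frame = base frame: x ahead of the robot, y to its left, z up, the work surface at z = 0. Lengths are in m, angles in rad, forces in N, time in s.
With the tool pointing down it reaches from about 0.35 to 0.975 m from the base axis. Payload 4.9 kg.
Tool frame: the origin (TCP) lies on the centre line of the jaws, within the pads' length; the fingertips stand 11 mm ahead of it and the grasp point (between the pads) lies 8 mm behind it; z points along the fingers, y is the line along which they close (so a half turn about z gives the same grasp; the last joint's range is limited). The gripper opens to 85 mm and grips with 20 to 120 N. Pads are 22 mm wide; open, the fingers measure 114 mm over their backs; the gripper's body (76 mm by 85 mm) begins 54 mm behind the grasp point. The pads swing forward as they close: fully open they stand 13 mm farther back than shut.
Start: joints at [1.123, 0.053, 1.613, -0, 1.476, -0.119], TCP at [0.202, 0.592, 0.242] pointing down, gripper open.
Joint ranges: [-3.01, 3.01], [-1.01, 2.22], [0.06, 2.58], [-1.02, 4.17], [0.09, 2.62], [-3.14, 3.14]. Speed limits (rad/s): [2.57, 2.57, 3.14, 3.14, 3.14, 3.14].

INTERFACE

Orientations are given as a rotation vector (axis times angle).
In Python, from cell import ctrl, optics gives the robot as it stands.
- The arm moves only by the tool arm_command, never from a script. Its argument "moves" is a list of rows, each a list of 7 numbers: the gripper command: -1 is shut, 1 is fully open, values between are in proportion, then the shift along the world's x, y, z in mm, then the turn, a rotation vector about the world's x, y, z in rad. A call has 1 to 8 rows; each row shifts and turns the commanded pose from where the row before left it; what a row does not reach is not made up. A row lasts 1/8 s, in which the tool goes at most 62.5 mm and 10.7 degrees, less where a joint would pass 70% of its speed; a pose out of reach is approached as far as the arm can. A call is refused whole if a number of a shift passes 62.5 or a number of a turn 0.188, either way. A call with a gripper value outside its range is refused whole. The fingers move at their own pace and stop on an object; the grip force is fixed at half the most. Time passes only in rows, so rows that do not move let the fingers close. It gives the time, the measured TCP pose, the force, the opening and the grip force at its end, in the units of the state.
- ctrl.get_obs(): the state, without advancing time (a new reading comes with each control period).
- optics.camera(name): name is "side" or "top"; returns a dict with "frame" (420x560x3 uint8, red, green, blue), "mtx" (3x3 intrinsics, pixels), "R" (3x3) and "t" (3): a world point X has camera coordinates R X + t. Camera axes: x right, y down, z forward; pixel columns grow to the right and rows downward; lengths in m; the calibration is good to about 2 mm. A picture is of the moment at which its call begins. There is no depth.
- ctrl.job_done(): hands the job in; it is judged then, once.
The state is a dict: "time": time; "joints": joint angles; "dq": joint speeds; "effort": joint torques, N m; "eef_pos": TCP position; "eef_rot": TCP orientation; "wrist_force": force on the tool from outside, world axes, zero at the start; "ft_torque": the same for the moment, N m; "finger_gap": finger opening in m; "gripper_force": force on a finger pad.
Only numpy, scipy, OpenCV 4.12 (cv2) and the standard library are available. Lean on these libraries where they do the work, as an engineer would, in place of code of your own. Each camera call takes 0.05 s, during which the arm holds its last target. There are 200 camera calls.

## Working session

There is one attempt and no reset: what is moved stays moved. The work goes in short steps, Python scripts to look and compute and a tool call to move; the robot and the scene stay as the last step left them, time stands still between calls to the robot, and variables do not carry over. Pictures are saved under pics/ and viewed, at most 10 in all, crops included, and the job is handed in when it is done.

Besides the shell and the picture viewer there is one more tool, called after "Request:" as a command line: name --pt "numbers of a row" for each row, then --argument value for the rest. arm_command: Moves the arm, as the interface text tells. Its arguments: {"type":"object","properties":{"moves":{"type":"array","items":{"type":"array","items":{"type":"number"}}}},"required":["moves"]}

```bash
mkdir -p pics; cat > h.py <<'E'
import numpy as np, cv2
from cell import ctrl, optics
def snap(n,f):
    c=optics.camera(n); cv2.imwrite('pics/'+f,cv2.cvtColor(c['frame'],cv2.COLOR_RGB2BGR)); np.savez('pics/'+n,**{k:c[k] for k in('mtx','R','t')}); return c
def ray(n,u,v,z):
    c=np.load('pics/'+n+'.npz'); d=c['R'].T@np.linalg.inv(c['mtx'])@[u,v,1]; o=-c['R'].T@c['t']; return o+d*(z-o[2])/d[2]
def proj(n,X):
    c=np.load('pics/'+n+'.npz'); p=c['mtx']@(c['R']@np.array(X,float)+c['t']); return p[:2]/p[2]
E
python3 - <<'E'
from h import *
np.set_printoptions(precision=3,suppress=True)
for n in('top','side'):
    c=snap(n,n+'0.png'); print(n,-c['R'].T@c['t'],c['R'][2])
print(ctrl.get_obs())
E
```

```text
top [ 0.317 -0.052  1.334] [ 0.182 -0.019 -0.983]
side [ 0.549 -1.059  0.651] [ 0.013  0.866 -0.5  ]
{'time': 0.1, 'joints': array([ 1.123,  0.053,  1.614,  0.   ,  1.476, -0.119]), 'dq': array([ 0.001, -0.003, -0.004, -0.   , -0.001,  0.001]), 'effort': array([ -0.001, -39.49 , -37.136,  -0.   ,   0.004,   0.   ]), 'eef_pos': array([0.202, 0.591, 0.241]), 'eef_rot': array([-0.514, -3.099,  0.003]), 'wrist_force': array([ 0.29 ,  0.811, -0.158]), 'ft_torque': array([0.023, 0.002, 0.017]), 'gripper_force': 0.0, 'finger_gap': 0.08533389519690678}
```

View pics/top0.png

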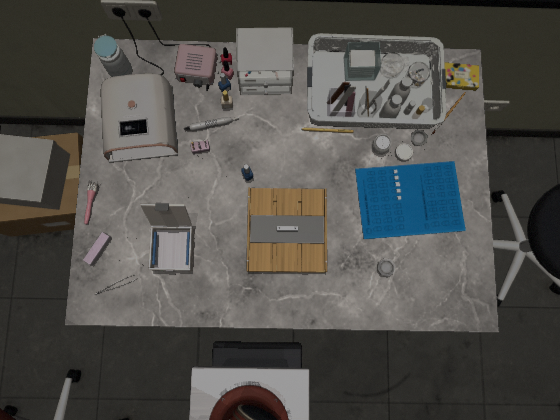

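View pics/side0.png

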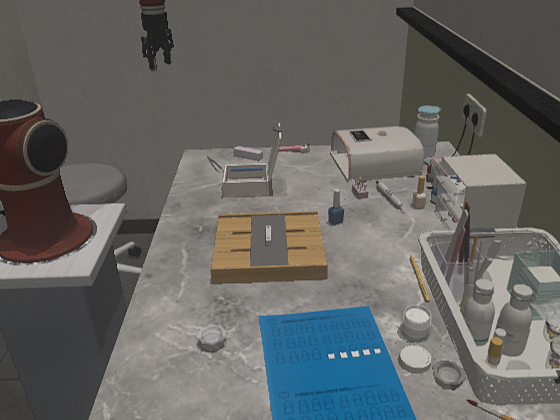

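The top view shows the tray corners near (248,188), (325,188), (326,272) and (248,272), with the bar at (287,228). The steriliser is at about (171,250) with its lid leaning at (165,215), the blue bottle at (247,172) and the dish at (385,268). The side view shows the same layout with nothing on the tray.

```bash
python3 - <<'E'
from h import *
np.set_printoptions(precision=3,suppress=True)
print('tcp px',proj('top',[.202,.592,.242]),proj('side',[.202,.592,.242]))
for n,u,v,z in [('bar',287.5,228.5,.0495),('c',248,188,.037),('c',325,188,.037),('c',326,272,.037),('c',248,272,.037),('box fl',151,269,.045),('box fr',191,271,.045),('boxhl',151,228,.045),('boxhr',192,229,.045),('bottle',247,172,.08),('dish',385,268,.01)]: print(n,ray('top',u,v,z))
print('side bar',ray('side',268,232,.0495))
im=cv2.imread('pics/top0.png')[130:330,120:360]; a=cv2.resize(im,None,fx=3.3,fy=3,interpolation=cv2.INTER_CUBIC)
a=cv2.resize(im[40:150],None,fx=3.3,fy=3.3,interpolation=cv2.INTER_CUBIC); cv2.imwrite('pics/top0c.png',a)
E
```

```text
tcp px [-23.393 352.585] [160.668  67.669]
bar [ 0.525 -0.094  0.05 ]
c [0.64  0.019 0.037]
c [ 0.645 -0.199  0.037]
c [ 0.408 -0.202  0.037]
c [0.404 0.011 0.037]
box fl [0.406 0.273 0.045]
box fr [0.403 0.165 0.045]
boxhl [0.519 0.281 0.045]
boxhr [0.518 0.168 0.045]
bottle [0.674 0.021 0.08 ]
dish [ 0.425 -0.371  0.01 ]
side bar [ 0.529 -0.09   0.049]
```

View pics/top0c.png

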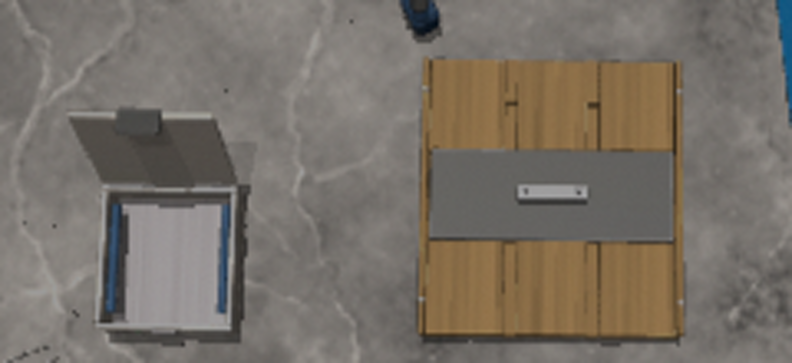

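The tray centre comes out at about (0.525, -0.093) with a yaw of 0.02, and the bar agrees from both views to within 4 mm. The box centre is about (0.462, 0.222). I'm moving above the bar and turning the jaws to close along x.

Request:
arm_command --pt "1 23 -49 0 0 0 -0.087" --pt "1 23 -49 0 0 0 -0.087" --pt "1 23 -49 0 0 0 -0.087" --pt "1 23 -49 0 0 0 -0.087" --pt "1 23 -49 0 0 0 -0.087" --pt "1 23 -49 0 0 0 -0.087" --pt "1 23 -49 0 0 0 -0.087" --pt "1 23 -49 0 0 0 -0.087"

```text
time: 1.1
eef_pos: [0.386, 0.1978, 0.242]
eef_rot: [1.544, 2.736, 0.0]
wrist_force: [0.0, 1.0, 0.1]
finger_gap: 0.0855
gripper_force: 0.0
```

Request:
arm_command --pt "0 23 -49 0 0 0 -0.087" --pt "0 23 -49 0 0 0 -0.087" --pt "0 23 -49 0 0 0 -0.087" --pt "0 23 -49 0 0 0 -0.087" --pt "0 23 -49 -20 0 0 -0.087" --pt "0 23 -49 -30 0 0 -0.087" --pt "0 0 0 -30 0 0 0" --pt "0 0 0 0 0 0 0"

```text
time: 2.1
eef_pos: [0.5215, -0.0943, 0.1587]
eef_rot: [-2.191, -2.242, 0.005]
wrist_force: [0.1, 0.2, 0.7]
finger_gap: 0.0427
gripper_force: 0.0
```

Request:
arm_command --pt "0 4 0 -40 0 0 0" --pt "0 0 0 -40 0 0 0" --pt "0 0 0 -22 0 0 0" --pt "0 0 0 -7 0 0 0" --pt "0 0 0 0 0 0 0" --pt "-1 0 0 0 0 0 0" --pt "-1 0 0 0 0 0 0" --pt "-1 0 0 0 0 0 0"

```text
time: 3.1
eef_pos: [0.529, -0.0948, 0.0551]
eef_rot: [2.193, 2.246, 0.002]
wrist_force: [-2.1, 0.6, 5.9]
finger_gap: 0.0095
gripper_force: 59.9
```

Request:
arm_command --pt "-1 0 0 0 0 0 0" --pt "-1 0 0 0 0 0 0"

```text
time: 3.35
eef_pos: [0.529, -0.0948, 0.0551]
eef_rot: [2.193, 2.246, 0.002]
wrist_force: [-1.2, 1.4, 6.5]
finger_gap: 0.0094
gripper_force: 59.9
```

Request:
arm_command --pt "-1 3 0 0 0 0 0" --pt "-1 3 0 0 0 0 0" --pt "-1 0 0 0 0 0 0"

```text
time: 3.72
eef_pos: [0.5341, -0.0949, 0.0551]
eef_rot: [2.194, 2.248, -0.002]
wrist_force: [-4.6, 0.6, 9.4]
finger_gap: 0.0098
gripper_force: 60.3
```

```bash
python3 - <<'E'
from h import *
snap('side','side1.png'); a=cv2.imread('pics/side1.png')[150:290,190:350]; cv2.imwrite('pics/side1c.png',cv2.resize(a,None,fx=4,fy=4,interpolation=cv2.INTER_CUBIC)); print(ctrl.get_obs())
print(proj('side',[.534,-.095,.055-.011]),proj('side',[.525,-.094,.0495]))
E
```

```text
{'time': 3.775, 'joints': array([-3.12730952e-01,  5.22320235e-02,  1.94654600e+00, -9.54995737e-04,
        1.14295840e+00, -3.36577603e-01]), 'dq': array([-0.00026917, -0.00154362,  0.00090316,  0.00057612, -0.00276433,
       -0.00143574]), 'effort': array([ 3.68584469e-01, -2.99559939e+01, -2.99733138e+01,  3.41571579e-01,
       -1.32929720e+00,  5.48927652e-03]), 'eef_pos': array([ 0.53408558, -0.09495475,  0.05512014]), 'eef_rot': array([ 2.19417171e+00,  2.24802025e+00, -1.32282521e-03]), 'wrist_force': array([-3.88770683, -0.92718778,  9.93982619]), 'ft_torque': array([0.07436571, 0.8591595 , 0.01412992]), 'gripper_force': 60.28945505619049, 'finger_gap': 0.009279714352220258}
[270.41295818 235.18196618] [266.18898998 232.93484338]
```

View pics/side1c.png

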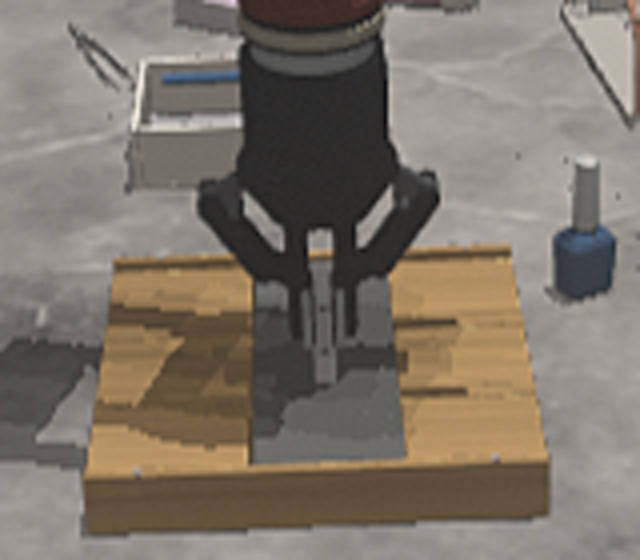

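The jaws hold the bar, at crop (322,340). Next I raise 2 mm to ease the load and keep feeling along +x.

Request:
arm_command --pt "-1 0 0 2 0 0 0" --pt "-1 3 0 0 0 0 0" --pt "-1 3 0 0 0 0 0" --pt "-1 0 0 0 0 0 0"

```text
time: 4.28
eef_pos: [0.5403, -0.0945, 0.0552]
eef_rot: [2.194, 2.248, 0.001]
wrist_force: [1.3, -0.7, -0.7]
finger_gap: 0.0095
gripper_force: 59.1
```

It slides towards +x with no resistance, so I carry on to the end stop.

Request:
arm_command --pt "-1 10 0 0 0 0 0" --pt "-1 10 0 0 0 0 0" --pt "-1 10 0.5 0 0 0 0" --pt "-1 10 0 0 0 0 0" --pt "-1 10 0.5 0 0 0 0" --pt "-1 6 0 0 0 0 0" --pt "-1 4 0 0 0 0 0" --pt "-1 0 0 0 0 0 0"

```text
time: 5.28
eef_pos: [0.6, -0.0935, 0.0552]
eef_rot: [2.194, 2.248, 0.0]
wrist_force: [-0.1, -0.5, -1.4]
finger_gap: 0.0095
gripper_force: 59.0
```

Request:
arm_command --pt "-1 3 0 0 0 0 0" --pt "-1 3 0 0 0 0 0" --pt "-1 0 0 0 0 0 0"

```text
time: 5.65
eef_pos: [0.6058, -0.0935, 0.0552]
eef_rot: [-2.195, -2.248, 0.0]
wrist_force: [-0.2, 0.6, -1.1]
finger_gap: 0.0095
gripper_force: 59.0
```

Request:
arm_command --pt "-1 3 0 0 0 0 0" --pt "-1 0 0 0 0 0 0"

```text
time: 5.9
eef_pos: [0.6062, -0.0934, 0.0551]
eef_rot: [-2.19, -2.244, 0.008]
wrist_force: [-9.9, -0.2, 6.3]
finger_gap: 0.0096
gripper_force: 60.0
```

Request:
arm_command --pt "0 0 0 0 0 0 0" --pt "0 0 0 0 0 0 0" --pt "0 0 0 0 0 0 0" --pt "0 0 0 20 0 0 0" --pt "0 -20 0 50 0 0 0" --pt "0 -40 50 40 0 0 0" --pt "0 -50 60 0 0 0 0" --pt "0 -50 60 0 0 0 0"

```text
time: 6.9
eef_pos: [0.4755, 0.045, 0.161]
eef_rot: [2.194, 2.245, 0.005]
wrist_force: [-0.2, 1.5, -0.1]
finger_gap: 0.0426
gripper_force: 0.0
```

```bash
python3 - <<'E'
from h import *
snap('top','top1.png'); a=cv2.imread('pics/top1.png')[170:280,140:340]; cv2.imwrite('pics/top1c.png',cv2.resize(a,None,fx=4,fy=4,interpolation=cv2.INTER_CUBIC)); o=ctrl.get_obs();print(o['eef_pos'],o['wrist_force'])
E
```

```text
[0.47046064 0.04951039 0.15896789] [ 1.55914482  5.25524169 -1.77130342]
```

View pics/top1c.png

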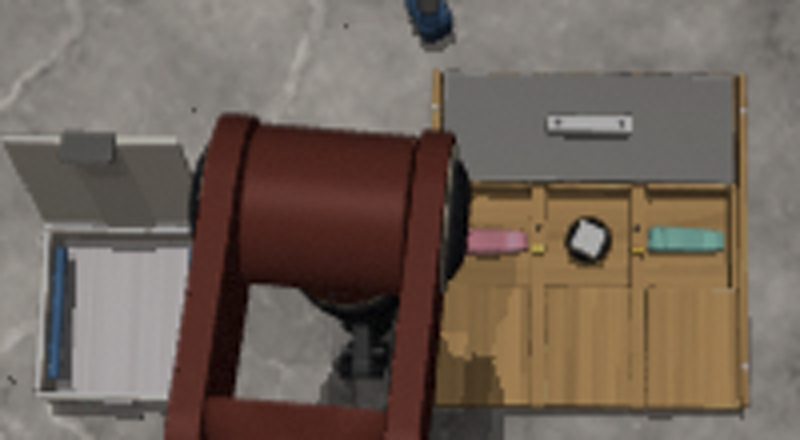

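The cover is fully back. The pink clip is in the left (+y) pocket with its right end at crop (528,241) and its long edges at rows about 230 and 252. The jar and teal clip are in the other two pockets.

```bash
python3 - <<'E'
from h import *
np.set_printoptions(precision=4,suppress=True)
f=lambda u,v,z:ray('top',140+u/4,170+v/4,z)
print('pink end',f(528,241,.016),'mid row at left',f(475,239,.021),'teal',f(686,240,.02),'bar',f(590,124,.0495))
for u,v in((52,398),(45,228)): print('box',f(u,v,.045))
E
```

```text
pink end [ 0.5242 -0.0516  0.016 ] mid row at left [ 0.524  -0.0143  0.021 ] teal [ 0.5267 -0.1628  0.02  ] bar [ 0.6022 -0.0928  0.0495]
box [0.4052 0.2674 0.045 ]
box [0.5213 0.28   0.045 ]
```

Request:
arm_command --pt "-0.34 30 -30 0 0 0 0" --pt "-0.34 30 -40 0 0 0 0" --pt "-0.34 0 0 -30 0 0 0" --pt "-0.34 0 0 -30 0 0 0" --pt "-0.34 0 0 0 0 0 0" --pt "-0.34 0 0 0 0 0 0"

```text
time: 7.7
eef_pos: [0.5367, -0.0262, 0.1004]
eef_rot: [2.193, 2.247, 0.002]
wrist_force: [0.2, 0.4, 0.7]
finger_gap: 0.0278
gripper_force: 0.0
```

Request:
arm_command --pt "-0.34 -9 2 -20 0 0 0" --pt "-0.34 0 0 -25 0 0 0" --pt "-0.34 0 0 -20 0 0 0" --pt "-0.34 0 0 -10 0 0 0" --pt "-0.34 0 0 -5 0 0 0" --pt "-0.34 0 0 0 0 0 0"

```text
time: 8.45
eef_pos: [0.5268, -0.0241, 0.0186]
eef_rot: [2.194, 2.248, 0.0]
wrist_force: [-0.0, 1.0, 0.4]
finger_gap: 0.028
gripper_force: 0.0
```

Request:
arm_command --pt "-1 0 0 1 0 0 0" --pt "-1 0 0 0 0 0 0" --pt "-1 0 0 0 0 0 0" --pt "-1 0 0 0 0 0 0"

```text
time: 8.95
eef_pos: [0.5273, -0.0242, 0.0201]
eef_rot: [2.194, 2.247, 0.001]
wrist_force: [-0.1, 1.0, 4.1]
finger_gap: 0.0133
gripper_force: 62.9
```

Request:
arm_command --pt "-1 0 0 20 0 0 0" --pt "-1 0 0 40 0 0 0" --pt "-1 0 0 40 0 0 0" --pt "-1 0 0 0 0 0 0"

```text
time: 9.45
eef_pos: [0.5293, -0.0245, 0.1235]
eef_rot: [2.19, 2.243, 0.007]
wrist_force: [0.9, 0.0, -0.6]
finger_gap: 0.013
gripper_force: 62.5
```

Request:
arm_command --pt "-1 -30 25 0 0 0 0" --pt "-1 -30 45 0 0 0 0" --pt "-1 -17 50 0 0 0 0" --pt "-1 0 50 0 0 0 0" --pt "-1 0 46 0 0 0 0" --pt "-1 0 30 0 0 0 0" --pt "-1 0 0 0 0 0 0" --pt "-1 0 0 0 0 0 0"

```text
time: 10.45
eef_pos: [0.449, 0.2212, 0.1182]
eef_rot: [-2.194, -2.247, 0.003]
wrist_force: [0.6, -0.3, 0.1]
finger_gap: 0.0135
gripper_force: 62.5
```

```bash
python3 - <<'E'
from h import *
a=snap('side','side2.png'); a=cv2.imread('pics/side2.png')[90:290,170:350]; cv2.imwrite('pics/side2c.png',cv2.resize(a,None,fx=3,fy=3,interpolation=cv2.INTER_CUBIC)); o=ctrl.get_obs();print(o['eef_pos'],o['finger_gap'])
print([proj('side',p) for p in ([.45,.222,.123],[.465,.222,.0])])
E
```

```text
[0.44919123 0.22098544 0.11846496] 0.013544934465342535
[array([236.74952761, 146.48434959]), array([245.19878335, 188.02632535])]
```

View pics/side2c.png

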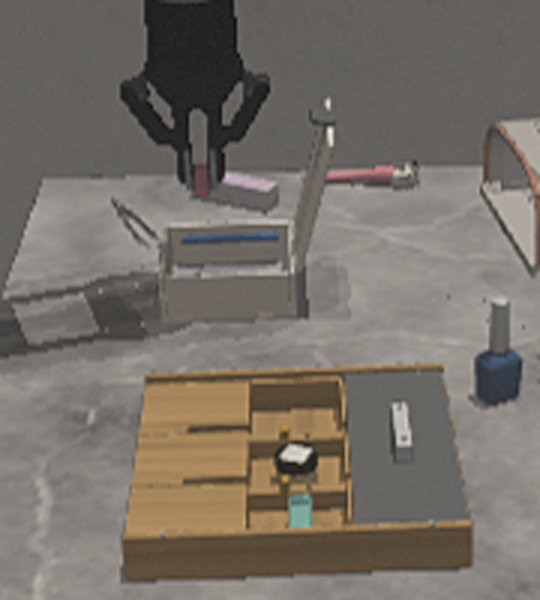

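The clip is in the jaws at crop (200,180), above the box. The teal clip, jar and bottle are undisturbed, so I lower it.

Request:
arm_command --pt "-1 0 0 -25 0 0 0" --pt "-1 0 0 -30 0 0 0" --pt "-1 0 0 -25 0 0 0" --pt "-1 0 0 -10 0 0 0" --pt "-1 0 0 -4 0 0 0" --pt "-1 0 0 0 0 0 0"

```text
time: 11.25
eef_pos: [0.4503, 0.2218, 0.0261]
eef_rot: [2.195, 2.247, 0.002]
wrist_force: [0.4, -0.4, -0.0]
finger_gap: 0.0138
gripper_force: 62.5
```

Request:
arm_command --pt "-1 0 0 -3 0 0 0" --pt "-1 0 0 -2 0 0 0" --pt "-1 0 0 0 0 0 0"

```text
time: 11.62
eef_pos: [0.4502, 0.2221, 0.0211]
eef_rot: [2.194, 2.248, 0.001]
wrist_force: [-0.5, 0.6, 3.3]
finger_gap: 0.0134
gripper_force: 62.9
```

Request:
arm_command --pt "-0.34 0 0 1 0 0 0" --pt "-0.34 0 0 0 0 0 0" --pt "-0.34 0 0 0 0 0 0" --pt "-0.34 0 0 20 0 0 0" --pt "-0.34 0 0 50 0 0 0" --pt "-0.34 0 0 60 0 0 0" --pt "-1 0 0 60 0 0 0" --pt "-1 0 0 40 0 0 0"

```text
time: 12.62
eef_pos: [0.4503, 0.2221, 0.255]
eef_rot: [2.193, 2.247, 0.006]
wrist_force: [0.3, 0.0, -0.1]
finger_gap: 0.0003
gripper_force: 0.0
```

Request:
arm_command --pt "-1 40 0 0 0 0 0" --pt "-1 50 0 0 0 0 0" --pt "-1 50 0 0 0 0 0" --pt "-1 40 0 0 0 0 0" --pt "-1 0 0 0 0 0 0" --pt "-1 0 0 0 0 0 0"

```text
time: 13.38
eef_pos: [0.6291, 0.2219, 0.2509]
eef_rot: [-2.194, -2.247, 0.002]
wrist_force: [-0.3, -1.0, 0.1]
finger_gap: 0.0002
gripper_force: 0.0
```

```bash
python3 - <<'E'
from h import *
np.set_printoptions(precision=4,suppress=True)
snap('side','side3.png'); snap('top','top3.png'); a=cv2.imread('pics/side3.png')[60:210,200:320]; b=cv2.imread('pics/top3.png')[170:295,120:220]; f=lambda a:cv2.resize(a,(480,600),interpolation=cv2.INTER_CUBIC)
a=cv2.resize(a,(400,500),interpolation=cv2.INTER_CUBIC);b=cv2.resize(b,(400,500),interpolation=cv2.INTER_CUBIC)
cv2.imwrite('pics/c3.png',np.hstack([a,b])); o=ctrl.get_obs();print(o['eef_pos'],o['finger_gap'])
for t in(1.6,1.75,1.9): print(t,proj('side',[.523-.122*np.cos(t),.166,.0455+.122*np.sin(t)]))
E
```

```text
[0.6287 0.2221 0.2515] -3.170133326460368e-05
1.6 [265.1457 137.6103]
1.75 [272.4578 138.1031]
1.9 [279.589  139.6128]
```

View pics/c3.png

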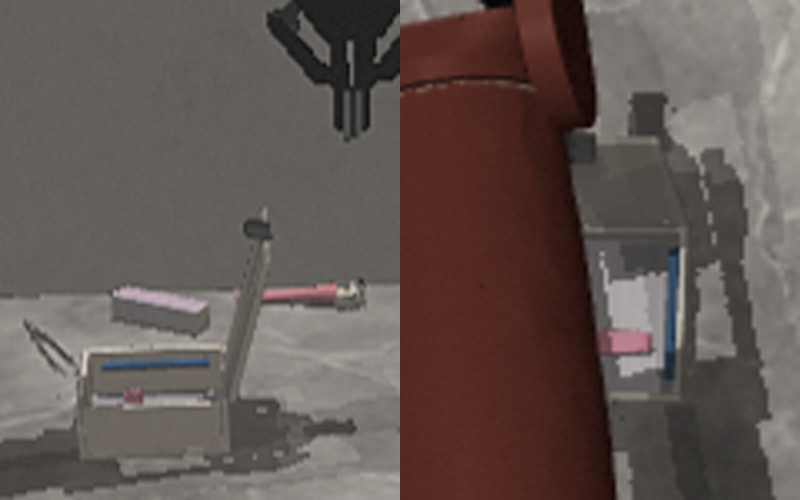

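The clip lies in the box at crop (628,342) and the lid leans at about 1.8 rad. The closed fingers are behind it, so I lower and push the lid towards the robot along its arc.

Request:
arm_command --pt "-1 0 0 -35 0 0 0" --pt "-1 0 0 -45 0 0 0" --pt "-1 0 0 -15 0 0 0" --pt "-1 -15 0 0 0 0 0" --pt "-1 -20 0 0 0 0 0" --pt "-1 -15 0 2 0 0 0" --pt "-1 -15 0 3 0 0 0" --pt "-1 -10 0 2 0 0 0"

```text
time: 14.48
eef_pos: [0.5544, 0.2222, 0.165]
eef_rot: [2.193, 2.247, 0.003]
wrist_force: [0.8, 0.7, 0.3]
finger_gap: -0.0002
gripper_force: 0.4
```

Request:
arm_command --pt "-1 -14 0 0 0 0 0" --pt "-1 -14 0 -2 0 0 0" --pt "-1 -14 0 -3 0 0 0" --pt "-1 -13 0 -5 0 0 0" --pt "-1 -13 0 -7 0 0 0" --pt "-1 0 0 0 0 0 0"

```text
time: 15.22
eef_pos: [0.4849, 0.2218, 0.1449]
eef_rot: [-2.193, -2.247, 0.004]
wrist_force: [0.1, -0.1, -0.5]
finger_gap: -0.0001
gripper_force: 0.0
```

Request:
arm_command --pt "-1 -12 0 -4 0 0 0" --pt "-1 -12 0 -8 0 0 0" --pt "-1 -10 0 -10 0 0 0" --pt "-1 -8 0 -12 0 0 0" --pt "-1 -6 0 -12 0 0 0" --pt "-1 -5 0 -12 0 0 0"

```text
time: 15.98
eef_pos: [0.4331, 0.2218, 0.0873]
eef_rot: [-2.194, -2.248, 0.001]
wrist_force: [1.0, -0.1, -0.0]
finger_gap: 0.0004
gripper_force: 0.2
```

```bash
python3 - <<'E'
from h import *
snap('side','side4.png'); a=cv2.imread('pics/side4.png')[90:210,200:300]; cv2.imwrite('pics/c4.png',cv2.resize(a,(500,600),interpolation=cv2.INTER_CUBIC))
E
```

```text
(no output)
```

View pics/c4.png

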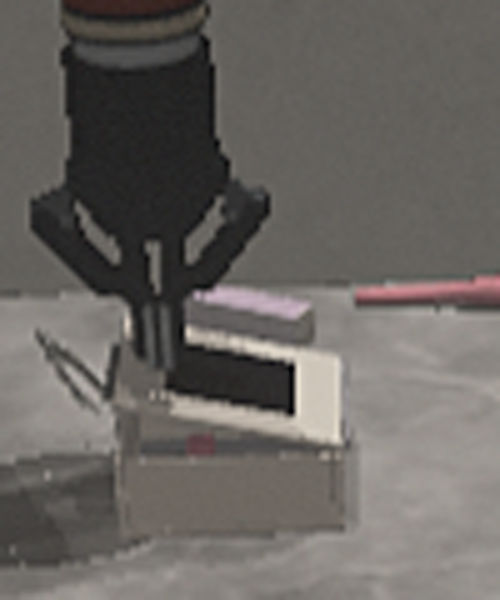

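The lid is almost down at about 12°, with the fingertips at crop (160,360) near its front edge. Now I press straight down.

Request:
arm_command --pt "-1 -4 0 -8 0 0 0" --pt "-1 -3 0 -8 0 0 0" --pt "-1 0 0 -3 0 0 0" --pt "-1 0 0 -2 0 0 0" --pt "-1 0 0 0 0 0 0"

```text
time: 16.65
eef_pos: [0.427, 0.2221, 0.068]
eef_rot: [2.195, 2.248, 0.001]
wrist_force: [-1.7, -1.1, 2.8]
finger_gap: -0.0004
gripper_force: 1.4
```

Request:
arm_command --pt "-1 0 0 -2 0 0 0" --pt "-1 0 0 -1 0 0 0" --pt "-1 0 0 -1 0 0 0" --pt "-1 0 0 0 0 0 0"

```text
time: 17.15
eef_pos: [0.4265, 0.2218, 0.063]
eef_rot: [-2.195, -2.248, 0.001]
wrist_force: [-0.1, -0.9, 0.1]
finger_gap: 0.0005
gripper_force: 0.0
```

Request:
arm_command --pt "-1 0 0 -1 0 0 0" --pt "-1 0 0 -1 0 0 0" --pt "-1 0 0 -1 0 0 0" --pt "-1 0 0 0 0 0 0"

```text
time: 17.65
eef_pos: [0.4268, 0.222, 0.0622]
eef_rot: [-2.194, -2.248, 0.002]
wrist_force: [-6.9, -2.2, 12.6]
finger_gap: -0.0
gripper_force: 6.1
```

Request:
arm_command --pt "-1 0 0 -1 0 0 0" --pt "-1 0 0 0 0 0 0" --pt "-1 0 0 20 0 0 0" --pt "-1 0 0 50 0 0 0" --pt "-1 -10 -40 50 0 0 0" --pt "-1 -20 -60 50 0 0 0" --pt "-1 0 -60 30 0 0 0" --pt "-1 0 0 0 0 0 0"

```text
time: 18.65
eef_pos: [0.403, 0.0782, 0.2476]
eef_rot: [2.198, 2.237, 0.007]
wrist_force: [-0.1, 0.6, -0.4]
finger_gap: -0.0
gripper_force: 0.0
```

```bash
python3 - <<'E'
from h import *
snap('side','side5.png'); a=cv2.imread('pics/side5.png')[120:300,180:360]; cv2.imwrite('pics/c5.png',cv2.resize(a,(600,600),interpolation=cv2.INTER_CUBIC)); o=ctrl.get_obs(); print(o['eef_pos'],o['dq'],o['wrist_force'])
E
```

```text
[0.40219885 0.0797356  0.24567644] [ 0.05431286  0.03559575  0.03245169  0.00809766 -0.00332914  0.00637722] [-0.00412724  0.8632573   0.05659289]
```

View pics/c5.png

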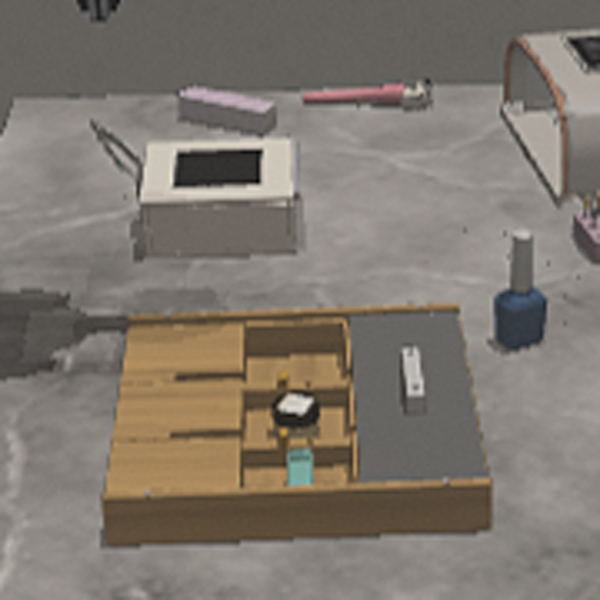

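The lid is flat and shut at crop (218,170). The teal clip, jar, bottle and cover are all in place and the arm is clear, so I hand the job in.

```bash
python3 -c "
from cell import ctrl
print(ctrl.job_done())"
```

```text
the job is handed in; nothing more can be done
None
```

I slid the cover away from the robot to its stop, laid the pink clip in the steriliser and pressed the lid shut until it bottomed. I handed the job in at about 19 s, with the teal clip, jar and bottle undisturbed; nothing came near the dish, though I took no final picture of it.

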